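# Hook the bur basket into the cleaning tank

## Task

Lift the small metal bur basket out of the blue drip rack by its two free sides and stand it upright on the open bench, and let go. Then take it again across the front face and the bent lip, and hang it inside the narrow steel cleaning tank: the lip goes over the short end rim opposite the white control housing, the basket inside, lowered until it rests on the rim before you let go. Do not disturb the jar, the plaster model or the bottle nearby.

Things in the scene. Friction and masses are not known exactly. Their poses are not given: they have to be found in the camera images.
- basket: Open-topped aluminium basket of burs, about 120 g. Tub 26 (x) x 52 (y) x 70 (z) mm; origin at the centre of its underside, z up. At the top of its -x face a strip 44 mm wide, 3 mm thick, runs out and bends down as a lip (x -27 to -24 mm, z 45 to 70 mm). Depth over lip and tub 40 mm, midpoint x = -7 mm. Starts upright in the rack, underside at z = 8 mm; stands by itself
- basket_slot (a point): Top of the hook slot, where the rim goes: centre of the underside of the strip, at x = -18.5, y = 0, z = 67 mm in the basket. The slot between lip and tub is 11 mm wide (x -24 to -13 mm), open below and at the sides
- rack: Fixed blue drip rack; origin at the centre of its underside. Base 84 x 84 x 8 mm; two upright cheeks 44 mm wide (y), top at z = 84 mm, inner faces at x = -24 and +24 mm. The basket stands between them, same axes, with its front and lip covered by the cheeks; only its two ends (+y and -y sides) can be grasped from above
- tank: Fixed narrow steel tank, empty; origin under the centre of the tub. Tub outside 118 (x) x 82 (y), walls 4, inner floor z = 10, rim z = 95 mm all round. White control housing 55 x 86 mm, z to 106 mm (knob to 114 mm), joins its +x end. The basket goes on the -x end rim, lip outside, tub inside, basket x along tank x; 11 mm remain to each side wall, too little for a finger
- tank_rim (a point): centre of the top of the tank's free (-x) end wall: x = -57 mm, y = 0, z = 95 mm in the tank; the wall is 4 mm thick
- powder_jar: white plastic jar with lid, 50 mm across, 41 mm high, origin at its underside; a bystander near the back of the bench. Behind it upright blinds close the bench off from about x = 0.7 m of the robot frame: swing the arm well in front of them. The bench between rack and tank is clear
- plaster_model: cream plaster tooth model, 48 x 61 x 24 mm, origin at its underside; a bystander
- stain_bottle: yellow bottle, 30 mm across, 78 mm high, origin at its underside; a bystander
Things that resemble listed ones, but are neither listed nor needed, are in the scene too. Of the things like the rack, leave any that is orange; of the rest the larger one is meant.

How it is judged:
By the outcome, as a careful person would: the job done as asked, in the order asked, and still so for the second after the job is handed in, with the robot touching nothing.
It also fails if it takes over 61 s, if anything falls off the work surface, if the arm or the gripper's body presses on something with over 40 N, if the wrist force passes 120 N, or if a joint passes its speed limit or range.

## Robot

A 6-joint arm with a two-finger parallel gripper is mounted at the origin on the work surface; the furniture and walls round the work are solid. World frame = base frame: x ahead of the robot, y to its left, z up, the work surface at z = 0. Lengths are in m, angles in degrees, forces in N, time in s.
With the tool pointing down it reaches from about 0.4 to 0.825 m from the base axis. Payload 7 kg.
Tool frame: the origin (TCP) lies midway between the tips of the shut fingers; the grasp point (between the pads) lies 19 mm behind it; z points along the fingers, y is the line along which they close (so a half turn about z gives the same grasp; the last joint's range is limited). The gripper opens to 88 mm and grips with 3 to 60 N. Pads are 19 mm wide; open, the fingers measure 130 mm over their backs; the gripper's body (78 mm by 193 mm) begins 47 mm behind the grasp point.
Start: joints at [82.741, 20.546, 0.682, 0, -70.136, -16.507], TCP at [0.272, 0.618, 0.227] pointing down, gripper open.
Joint ranges: [-176.03, 176.03], [-82.01, 121.73], [-58.28, 71.71], [-173.87, 95.51], [-174.79, -0.11], [-173.66, 173.66]. Speed limits (degrees/s): [136.94, 136.94, 172.46, 180, 180, 180].

## Interface

Orientations are given as [roll, pitch, yaw] about the fixed x, y, z axes, in that order (R = Rz(yaw) Ry(pitch) Rx(roll)).
In Python, from plant import ctrl gives the robot as it stands. The module is installed in compiled form; this text tells all that it offers.
- The arm moves only by the tool send_rows, never from a script. Its argument "plan" is a list that holds one entry, the list of rows, each a list of 6 numbers: the shift along the tool's x, y, z in cm, then the turn, a rotation vector about the tool's x, y, z in degrees. A call has 1 to 8 rows; each row is the pose to reach, as a shift and turn from the pose commanded when the call began, along the tool's axes at that moment; what a row does not reach only later rows make up. A row lasts 1/12 s, in which the tool goes at most 41.7 mm and 7.16 degrees, less where a joint would pass 70% of its speed; a pose out of reach is approached as far as the arm can. A call with a gripper value outside its range is refused whole. "fingers" is the opening, from 0 (shut) to 1 (fully open), set as the call begins (left out, the last holds). The fingers move at their own pace and stop on an object; the grip force is fixed at half the most. Time passes only in rows, so rows that repeat a pose let the fingers close. It gives the time, the measured TCP pose, the force, the opening and the grip force at its end, in the units of the state.
- ctrl.get_obs(): the state, without advancing time (a new reading comes with each control period).
- ctrl.snapshot(name): name is "scene" or "top" or "wrist"; returns a dict with "img" (384x512x3 uint8, red, green, blue), "K" (3x3 intrinsics, pixels), "pose" (4x4, takes a point from camera to world coordinates). Camera axes: x right, y down, z forward; pixel columns grow to the right and rows downward; lengths in m; the calibration is good to about 2 mm. A picture is of the moment at which its call begins. There is no depth.
- ctrl.close_job(): hands the job in; it is judged then, once.
The state is a dict: "clock": time; "joint_pos": joint angles; "qvel": joint speeds; "tau": joint torques, N m; "tool_pos": TCP position; "orientation": TCP orientation; "force": force on the tool from outside, world axes, zero at the start; "moment": the same for the moment, N m; "opening": finger opening in m; "gripper_force": force on a finger pad.
Only numpy, scipy, OpenCV 4.12 (cv2) and the standard library are available. Lean on these libraries where they do the work, as an engineer would, in place of code of your own. Each camera call takes 0.05 s, during which the arm holds its last target. There are 200 camera calls.

## Working session

There is one attempt and no reset: what is moved stays moved. The work goes in short steps, Python scripts to look and compute and a tool call to move; the robot and the scene stay as the last step left them, time stands still between calls to the robot, and variables do not carry over. Pictures are saved under pics/ and viewed, at most 10 in all, crops included, and the job is handed in when it is done.

Besides the shell and the picture viewer there is one more tool, called by a JSON object that holds its "op" and its "data". send_rows: Moves the arm, as the interface text tells. Its arguments: {"type":"object","properties":{"plan":{"type":"array","items":{"type":"array","items":{"type":"array","items":{"type":"number"}}}},"fingers":{"type":"number"}},"required":["plan"]}

```bash
mkdir -p pics
python3 - <<'E'
from plant import ctrl
import cv2, numpy as np, pickle
o=ctrl.get_obs(); print({k:np.round(v,3).tolist() for k,v in o.items()})
for n in("scene","top"):
    s=ctrl.snapshot(n); pickle.dump(s,open(f"{n}.pkl","wb")); cv2.imwrite(f"pics/{n}0.png",s["img"][:,:,::-1]); print(n,s["K"].tolist(),np.round(s["pose"],3).tolist())
E
```

```text
{'clock': 0.0, 'joint_pos': [82.742, 20.591, 0.635, -0.02, -70.133, -16.509], 'qvel': [0.019, 0.033, 0.098, -0.003, 0.069, -0.006], 'tau': [0.0, -58.271, 29.304, 6.997, 0.007, -0.0], 'tool_pos': [0.272, 0.617, 0.226], 'orientation': [179.909, -0.007, -23.774], 'force': [-0.797, 0.408, 0.41], 'moment': [-0.017, 0.004, -0.002], 'gripper_force': 0.0, 'opening': 0.088}
scene [[470.7681482705298, 0.0, 262.71351327838283], [0.0, 470.7681482705298, 192.07098428339577], [0.0, 0.0, 1.0]] [[0.553, -0.616, 0.56, -0.293], [-0.833, -0.414, 0.368, -0.551], [0.005, -0.67, -0.742, 1.185], [0.0, 0.0, 0.0, 1.0]]
top [[353.1683013324079, 0.0, 251.9288673517741], [0.0, 353.1683013324079, 196.08775442158895], [0.0, 0.0, 1.0]] [[0.152, -0.965, 0.214, 0.309], [-0.988, -0.15, 0.027, -0.015], [0.006, -0.216, -0.976, 1.028], [0.0, 0.0, 0.0, 1.0]]
```

View pics/scene0.png

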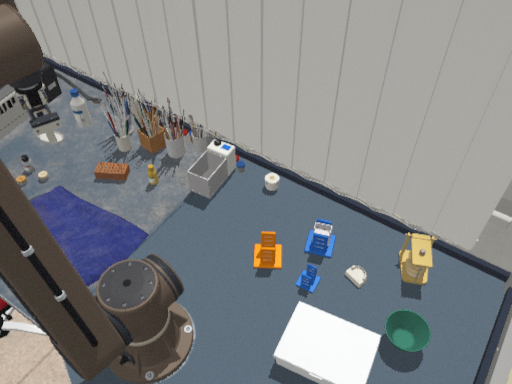

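View pics/top0.png

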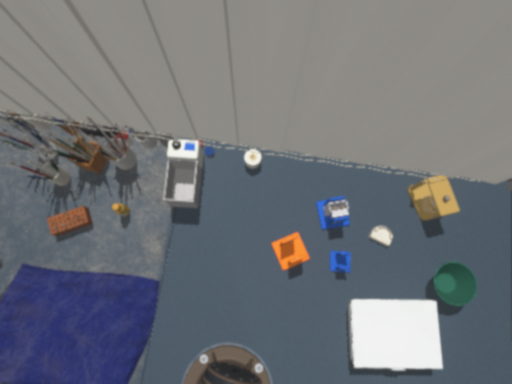

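The pictures show these candidates:
- **Large blue rack:** scene (321,238), top (335,211), with the metal basket in it. This is the target.
- **Small blue rack:** scene (308,278), top (341,261). A decoy.
- **Orange rack:** scene (267,251), top (290,251). A decoy.
- **Tank:** scene (212,167), top (184,172).
- **Bystanders in scene:** jar (272,182), plaster model (357,275), bottle (152,174).

Next I check the choice close up.

```bash
cat > h.py <<'E'
import numpy as np, cv2, pickle
def ray(s,uv):
    d=np.linalg.inv(s["K"])@np.array([uv[0],uv[1],1.]); return s["pose"][:3,3], s["pose"][:3,:3]@d
def onplane(s,uv,z):
    c,d=ray(s,uv); return c+d*(z-c[2])/d[2]
def tri(s1,a,s2,b):
    c1,d1=ray(s1,a); c2,d2=ray(s2,b); d1/=np.linalg.norm(d1); d2/=np.linalg.norm(d2)
    t=np.linalg.lstsq(np.c_[d1,-d2],c2-c1,rcond=None)[0]; p,q=c1+t[0]*d1,c2+t[1]*d2
    return (p+q)/2,np.linalg.norm(p-q)
def proj(s,P):
    R=s["pose"][:3,:3]; q=s["K"]@(R.T@(np.asarray(P,float)-s["pose"][:3,3])); return q[:2]/q[2]
def blobs(s,lo,hi,amin=60):
    m=cv2.inRange(cv2.cvtColor(s["img"],cv2.COLOR_RGB2HSV),np.array(lo),np.array(hi))
    cs,_=cv2.findContours(m,cv2.RETR_EXTERNAL,cv2.CHAIN_APPROX_NONE)
    return sorted([c for c in cs if cv2.contourArea(c)>amin],key=cv2.contourArea,reverse=True)
E
python3 - <<'E'
from h import *
T=[]
for n,boxes in(("scene",[(290,210,66,50),(180,135,66,66)]),("top",[(305,185,66,50),(150,130,66,83)])):
    s=pickle.load(open(n+".pkl","rb"))
    for c in blobs(s,(105,150,60),(125,255,255)):
        r=cv2.minAreaRect(c); 
        if 280<r[0][0]<400: print(n,np.round(r[0]),np.round(r[1]),round(r[2],1),onplane(s,r[0],.01).round(3), [onplane(s,p,0.008).round(3).tolist() for p in cv2.boxPoints(r)])
    for x,y,w,h in boxes: T.append(cv2.resize(s["img"][y:y+h,x:x+w],(400,300),interpolation=cv2.INTER_CUBIC))
cv2.imwrite("pics/c1.png",np.vstack([np.hstack(T[:2]),np.hstack(T[2:])])[:,:,::-1])
E
```

```text
scene [319. 243.] [28. 23.] 12.5 [ 0.514 -0.23   0.01 ] [[0.462, -0.204, 0.008], [0.544, -0.174, 0.008], [0.57, -0.256, 0.008], [0.488, -0.282, 0.008]]
scene [309. 278.] [20. 25.] 26.6 [ 0.391 -0.264  0.01 ] [[0.35, -0.241, 0.008], [0.433, -0.229, 0.008], [0.436, -0.287, 0.008], [0.353, -0.297, 0.008]]
top [340. 261.] [20. 20.] 90.0 [ 0.384 -0.263  0.01 ] [[0.408, -0.233, 0.008], [0.417, -0.289, 0.008], [0.361, -0.295, 0.008], [0.352, -0.239, 0.008]]
top [333. 213.] [30. 28.] 78.1 [ 0.519 -0.228  0.01 ] [[0.547, -0.175, 0.008], [0.578, -0.255, 0.008], [0.493, -0.281, 0.008], [0.463, -0.203, 0.008]]
```

View pics/c1.png

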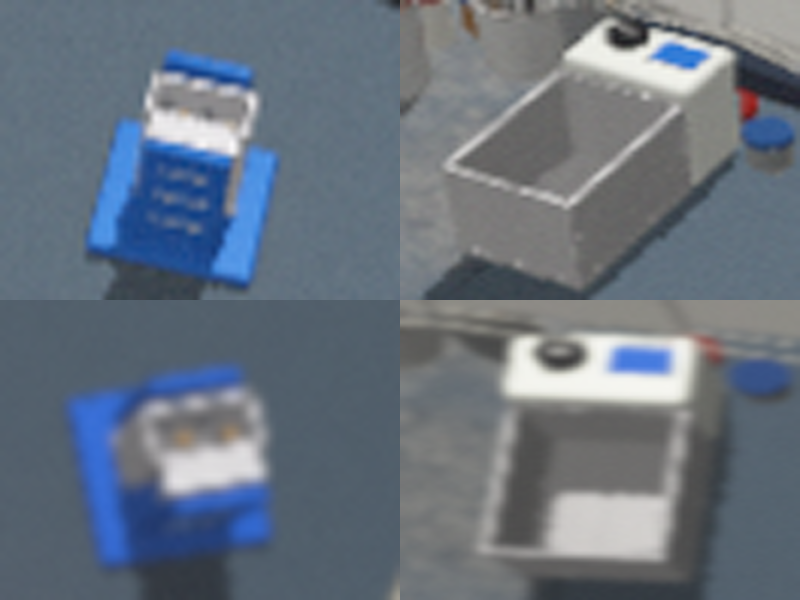

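The large blue rack (base about 84 mm, at (0.517,-0.229), yaw about 19°) holds the basket, with its white lip strip facing the robot at crop (215,465), so the choice is confirmed. The tank rim corners read tile (445,165), (570,203) and (485,550), (668,555). I turn these into points now.

```bash
cat >> h.py <<'E'
def go(p,yaw,o=None):
    "shift (cm) and turn (deg) along tool axes from measured pose to p, yaw, tool straight down"
    from scipy.spatial.transform import Rotation as R
    if o is None:
        from plant import ctrl; o=ctrl.get_obs()
    A=R.from_euler("xyz",o["orientation"],degrees=True); B=R.from_euler("xyz",[180,0,yaw],degrees=True)
    return np.r_[A.inv().apply(np.asarray(p)-o["tool_pos"])*100,(A.inv()*B).as_rotvec(degrees=True)].round(2).tolist()
E
python3 - <<'E'
from h import *
S=pickle.load(open("scene.pkl","rb"));T=pickle.load(open("top.pkl","rb"))
for nm,a in(("S",[(187.4,171.3),(208.05,179.7),(227,158.1)]),):
    print("scene",[onplane(S,p,.095).round(3).tolist() for p in a])
print("top",[onplane(T,p,.095).round(3).tolist() for p in[(164,199.2),(194.2,200.6),(197.9,160.4),(168.5,159.1)]])
print("tri",tri(S,(187.4,171.3),T,(164,199.2)),tri(S,(208.05,179.7),T,(194.2,200.6)))
for k,p,z in(("jar",(253,157),.041),("model",(381,236),.02),("bottle",(119,208),.07),("orange",(290,251),.01)): print(k,onplane(T,p,z).round(3))
print(go([.505,-.225,.27],-161))
E
```

```text
scene [[0.469, 0.242, 0.095], [0.476, 0.164, 0.095], [0.59, 0.173, 0.095]]
top [[0.469, 0.243, 0.095], [0.478, 0.162, 0.095], [0.591, 0.173, 0.095], [0.582, 0.254, 0.095]]
tri (array([0.46925635, 0.24331139, 0.0940946 ]), np.float64(0.00042940044335882917)) (array([0.47697777, 0.16288402, 0.09503203]), np.float64(0.001955403389656823))
jar [0.642 0.027 0.041]
model [ 0.471 -0.37   0.02 ]
bottle [0.43  0.367 0.07 ]
orange [ 0.39  -0.119  0.01 ]
[55.29, 67.7, -4.32, 0.03, -0.1, 137.23]
```

```bash
cat >> h.py <<'E'
def chain(o,wps):
    for p,y in wps:
        print(go(p,y,o)); o={"tool_pos":np.array(p,float),"orientation":[180,0,y]}
E
python3 - <<'E'
from h import *
o={"tool_pos":np.array([.272,.618,.227]),"orientation":[180,0,-23.77]}
chain(o,[([.37,.33,.25],-70),([.44,.05,.26],-116),([.495,-.222,.26],-161)])
E
```

```text
[20.58, 22.41, -2.3, 0.0, -0.0, 46.23]
[28.71, 3.0, -1.0, 0.0, -0.0, 46.0]
[22.04, -16.87, -0.0, -0.0, -0.0, 45.0]
```

{"op": "send_rows", "data": {"plan": [[[2.6,2.8,-0.3,0,0,5.8],[5.2,5.6,-0.6,0,0,11.6],[7.7,8.4,-0.9,0,0,17.3],[10.3,11.2,-1.2,0,0,23.1],[12.9,14.0,-1.5,0,0,28.9],[15.4,16.8,-1.8,0,0,34.7],[18.0,19.6,-2.1,0,0,40.5],[20.6,22.4,-2.3,0,0,46.2]]], "fingers": 1}}

```text
clock: 0.77
tool_pos: [0.3703, 0.3278, 0.2496]
orientation: [180.0, 0.0, -70.2]
force: [1.0, -0.4, 0.4]
opening: 0.0877
gripper_force: 0.0
```

{"op": "send_rows", "data": {"plan": [[[3.6,0.4,-0.1,0,0,5.8],[7.2,0.8,-0.2,0,0,11.5],[10.8,1.1,-0.4,0,0,17.3],[14.4,1.5,-0.5,0,0,23],[18,1.9,-0.6,0,0,28.8],[21.5,2.3,-0.8,0,0,34.5],[25.1,2.6,-0.9,0,0,40.3],[28.7,3,-1,0,0,46]]]}}

```text
clock: 1.43
tool_pos: [0.4403, 0.0481, 0.2597]
orientation: [-180.0, 0.0, -116.2]
force: [1.3, 0.2, 0.2]
opening: 0.0876
gripper_force: 0.0
```

{"op": "send_rows", "data": {"plan": [[[2.8,-2.1,0,0,0,5.6],[5.5,-4.2,0,0,0,11.3],[8.3,-6.3,0,0,0,16.9],[11,-8.4,0,0,0,22.5],[13.8,-10.5,0,0,0,28.1],[16.5,-12.7,0,0,0,33.8],[19.3,-14.8,0,0,0,39.4],[22,-16.9,0,0,0,45]]]}}

```text
clock: 2.1
tool_pos: [0.4958, -0.2239, 0.2593]
orientation: [180.0, -0.0, -161.3]
force: [0.8, 0.5, -0.5]
opening: 0.0875
gripper_force: 0.0
```

Run:
```python
from h import *
from plant import ctrl
s=ctrl.snapshot("wrist"); s=ctrl.snapshot("wrist"); o=ctrl.get_obs(); print({k:np.round(o[k],4).tolist() for k in("clock","joint_pos","tool_pos","orientation")})
pickle.dump(s,open("w1.pkl","wb")); cv2.imwrite("pics/w1.png",s["img"][:,:,::-1]); print(s["pose"].round(3).tolist())
```

```text
{'clock': 2.2, 'joint_pos': [-3.8365, 7.2035, -12.897, 0.0334, -70.0188, -67.5935], 'tool_pos': [0.4961, -0.2257, 0.2584], 'orientation': [179.9835, -0.1222, -161.4185]}
[[-0.314, 0.915, 0.255, 0.427], [0.95, 0.302, 0.083, -0.25], [-0.001, 0.268, -0.964, 0.417], [0.0, 0.0, 0.0, 1.0]]
```

View pics/w1.png

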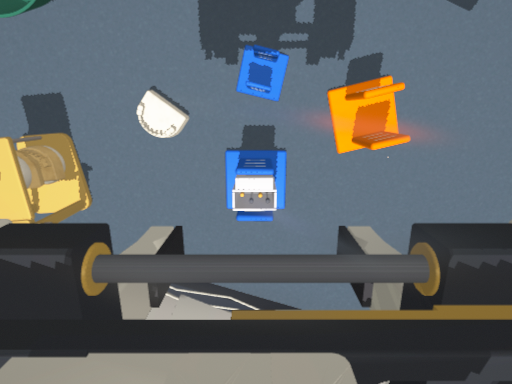

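The wrist view shows the target rack at (255,185), the basket's white strip at (255,180) and its open tub at (255,200). The small blue and orange decoys sit apart at (263,72) and (365,115). I measure the basket's top at z=78 mm from this.

Run:
```python
from h import *
s=pickle.load(open("w1.pkl","rb")); print(s["K"].round(1).tolist())
hsv=cv2.cvtColor(s["img"],cv2.COLOR_RGB2HSV)
m=cv2.inRange(hsv,(105,150,40),(125,255,255)); m[:130]=0; m[225:]=0; m[:,:210]=0; m[:,300:]=0
cn=np.vstack(cv2.findContours(m,cv2.RETR_EXTERNAL,cv2.CHAIN_APPROX_NONE)[0])
r=cv2.minAreaRect(cn); print("blue",r)
g=cv2.inRange(hsv,(0,0,150),(180,60,255)); g[:150]=0; g[222:]=0; g[:,:222]=0; g[:,290:]=0
cs=sorted(cv2.findContours(g,cv2.RETR_EXTERNAL,cv2.CHAIN_APPROX_NONE)[0],key=cv2.contourArea)[::-1]
r=cv2.minAreaRect(np.vstack([c for c in cs if cv2.contourArea(c)>4])); print("basket",r)
P=np.array([onplane(s,p,.078) for p in cv2.boxPoints(r)]); print(P.round(4)); print("ctr",P.mean(0).round(4),[np.linalg.norm(P[i]-P[i-1]).round(4) for i in range(4)],[np.degrees(np.arctan2(*(P[i]-P[i-1])[[1,0]])).round(1) for i in range(4)])
im=cv2.resize(s["img"][140:230,210:300],(540,540),interpolation=cv2.INTER_CUBIC)
cv2.polylines(im,[((cv2.boxPoints(r)-[209.5,139.5])*6).astype(int)],True,(255,0,0),1); cv2.imwrite("pics/w1c.png",im[:,:,::-1])
```

```text
[[301.2, 0.0, 260.1], [0.0, 301.2, 193.2], [0.0, 0.0, 1.0]]
blue ((255.5, 185.0), (70.0, 61.0), 90.0)
basket ((254.0, 194.0), (34.0, 44.0), 90.0)
[[ 0.5087 -0.2579  0.078 ]
 [ 0.4928 -0.2098  0.078 ]
 [ 0.5318 -0.1963  0.078 ]
 [ 0.5482 -0.246   0.078 ]]
ctr [ 0.5204 -0.2275  0.078 ] [np.float64(0.0413), np.float64(0.0506), np.float64(0.0413), np.float64(0.0523)] [np.float64(-163.2), np.float64(108.3), np.float64(19.1), np.float64(-71.7)]
```

View pics/w1c.png

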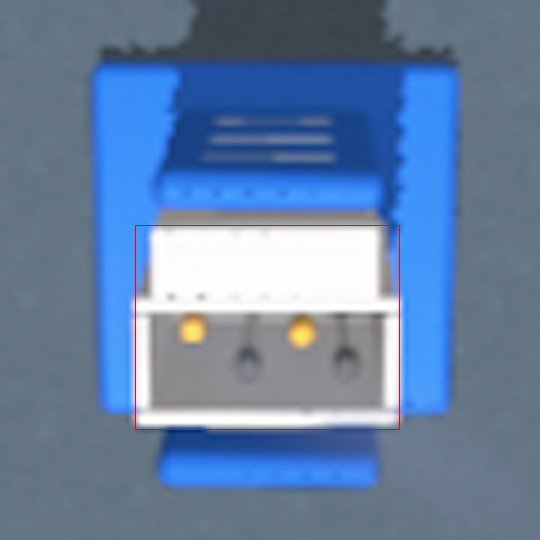

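The box fits the basket top well: 41 x 51.5 mm against 40 x 52 expected. Next I cross-check with the rack base's near edge, at wrist (225,151)-(285,151), then plan the descent.

Run:
```python
from h import *
s=pickle.load(open("w1.pkl","rb"))
a,b=[onplane(s,p,.008) for p in((225.2,150.6),(285.4,150.6))]; d=b-a; print(a.round(4),b.round(4),np.linalg.norm(d)); n=np.array([-d[1],d[0],0])/np.linalg.norm(d)
n=n if n[0]>0 else -n
print("rack c",((a+b)/2+.042*n).round(4),"yaw",np.degrees(np.arctan2(n[1],n[0])))
u=np.array([np.cos(np.radians(18.7)),np.sin(np.radians(18.7)),0]); print("basket c",(np.array([.5204,-.2275,0])+.007*u).round(4))
o={"tool_pos":np.array([.4962,-.2240,.26]),"orientation":[180,0,-161.3]}
chain(o,[([.526,-.226,.14],-161.3),([.526,-.226,.037],-161.3)])
```

```text
[ 0.4933 -0.2789  0.008 ] [ 0.4677 -0.2014  0.008 ] 0.08164324395129663
rack c [ 0.5204 -0.2269  0.008 ] yaw 18.283153459851256
basket c [ 0.527  -0.2253  0.    ]
[-2.76, -1.14, 12.0, 0.0, 0.0, 0.0]
[0.0, -0.0, 10.3, 0.0, 0.0, 0.0]
```

{"op": "send_rows", "data": {"plan": [[[-1.0,-0.4,2,0,0,0],[-2,-0.8,5,0,0,0.1],[-2.8,-1.15,8.5,0,0,0.1],[-2.8,-1.15,12,0,0,0.1],[-2.8,-1.15,15,0,0,0.1],[-2.8,-1.15,18,0,0,0.1],[-2.8,-1.15,20.5,0,0,0.1],[-2.8,-1.15,22.3,0,0,0.1]]]}}

```text
clock: 2.87
tool_pos: [0.5247, -0.2231, 0.0338]
orientation: [179.9, -0.2, -161.0]
force: [-0.4, 0.0, 0.3]
opening: 0.0875
gripper_force: 0.0
```

{"op": "send_rows", "data": {"plan": [[[0,0,0,0,0,0],[0,0,0,0,0,0],[0,0,0,0,0,0],[0,0,0,0,0,0],[0,0,0,0,0,0],[0,0,0,0,0,0],[0,0,0,0,0,0],[0,0,0,0,0,0]]], "fingers": 0}}

```text
clock: 3.53
tool_pos: [0.5271, -0.2239, 0.0378]
orientation: [-179.9, 0.1, -161.0]
force: [-1.0, 1.6, 7.2]
opening: 0.0519
gripper_force: 30.0
```

Gripped at 51.9 mm (52 expected). Now I lift.

{"op": "send_rows", "data": {"plan": [[[0,0,-0.7,0,0,0],[0,0,-2,0,0,0],[0,0,-3.6,0,0,0],[0,0,-5.4,0,0,0],[0,0,-7.4,0,0,0],[0,0,-9.4,0,0,0],[0,0,-11,0,0,0],[0,0,-12,0,0,0]]]}}

```text
clock: 4.2
tool_pos: [0.5267, -0.2238, 0.1589]
orientation: [-179.9, 0.1, -161.1]
force: [0.1, -0.1, -1.0]
opening: 0.0519
gripper_force: 30.0
```

Run:
```python
from h import *
from plant import ctrl
o=ctrl.get_obs(); print({k:np.round(o[k],4).tolist() for k in("clock","joint_pos","tool_pos","orientation","force","opening","gripper_force")})
chain(o,[([.52,-.10,.158],175),([.50,.03,.10],185-9.5+5.5),([.50,.03,.031],-174.5)])
```

```text
{'clock': 4.2, 'joint_pos': [-3.4367, 13.9642, -18.0391, 0.0119, -57.8658, -67.6317], 'tool_pos': [0.5267, -0.2238, 0.1589], 'orientation': [-179.9408, 0.1173, -161.0619], 'force': [0.1297, -0.1317, -1.0006], 'opening': 0.0519, 'gripper_force': 30.0001}
[-3.38, 11.93, 0.09, -0.03, 0.13, 23.94]
[3.13, 12.78, 5.8, 0.0, 0.0, -6.0]
[-0.0, -0.0, 6.9, -0.0, 0.0, -4.5]
```

Run:
```python
from h import *
from plant import ctrl
o=ctrl.get_obs()
chain(o,[([.48,.02,.158],-174.3),([.48,.02,.0305],-174.3)])
```

```text
[-3.49, 24.58, 0.07, -0.05, 0.12, 13.24]
[0.0, -0.0, 12.75, 0.0, 0.0, 0.0]
```

{"op": "send_rows", "data": {"plan": [[[-0.2,1.2,0,0,0,1],[-0.6,4.2,0,0,0,3],[-1.2,8.2,0,0,0,5],[-1.8,12.2,0,0,0,7],[-2.4,16.2,0,0,0,9],[-3,20.2,0,0,0,11],[-3.4,23.3,0,0,0,12.6],[-3.5,24.6,0,0,0.1,13.2]]]}}

```text
clock: 4.87
tool_pos: [0.4785, 0.0232, 0.1567]
orientation: [180.0, -0.1, -174.2]
force: [0.1, -0.3, -0.6]
opening: 0.0518
gripper_force: 30.0
```

{"op": "send_rows", "data": {"plan": [[[0,0,0.6,0,0,0],[0,0,2.4,0,0,0],[0,0,4.6,0,0,0],[0,0,7,0,0,0],[0,0,9.2,0,0,0],[0,0,10.8,0,0,0],[0,0,11.6,0,0,0],[0,0,12,0,0,0]]]}}

```text
clock: 5.53
tool_pos: [0.4784, 0.0194, 0.0352]
orientation: [-179.9, -0.3, -174.3]
force: [-0.1, 0.0, -0.8]
opening: 0.052
gripper_force: 30.0
```

{"op": "send_rows", "data": {"plan": [[[0,0,0,0,0,0],[0,0,0.1,0,0,0],[0,0,0.2,0,0,0],[0,0,0.3,0,0,0],[0,0,0.4,0,0,0],[0,0,0.5,0,0,0],[0,0,0.6,0,0,0],[0,0,0.6,0,0,0]]]}}

```text
clock: 6.2
tool_pos: [0.4793, 0.0203, 0.0305]
orientation: [-180.0, -0.1, -174.3]
force: [-0.1, -0.4, -1.5]
opening: 0.0517
gripper_force: 30.0
```

{"op": "send_rows", "data": {"plan": [[[0,0,0.04,0,0,0],[0,0,0.08,0,0,0],[0,0,0.12,0,0,0],[0,0,0.12,0,0,0]]]}}

```text
clock: 6.53
tool_pos: [0.4794, 0.0203, 0.0298]
orientation: [-180.0, -0.1, -174.3]
force: [-1.5, -0.5, 5.7]
opening: 0.0518
gripper_force: 30.0
```

Contact at 5.7 N upward. I release and rise straight up.

{"op": "send_rows", "data": {"plan": [[[0,0,0,0,0,0],[0,0,0,0,0,0],[0,0,0,0,0,0],[0,0,0,0,0,0],[0,0,0,0,0,0],[0,0,0,0,0,0]]], "fingers": 1}}

```text
clock: 7.03
tool_pos: [0.4793, 0.0203, 0.0293]
orientation: [-180.0, -0.1, -174.3]
force: [-0.4, -0.4, -0.4]
opening: 0.0849
gripper_force: 0.0
```

{"op": "send_rows", "data": {"plan": [[[0,0,-1,0,0,0],[0,0,-3,0,0,0],[0,0,-6,0,0,0],[0,0,-9.5,0,0,0],[0,0,-13,0,0,-3],[0,0,-16,0,0,-9],[0,0,-17.5,0,0,-16],[0,0,-18,0,0,-23]]]}}

```text
clock: 7.7
tool_pos: [0.4811, 0.0207, 0.2129]
orientation: [-180.0, 0.2, -150.9]
force: [0.3, -0.0, -1.4]
opening: 0.0877
gripper_force: 0.0
```

{"op": "send_rows", "data": {"plan": [[[0,0,0,0,0,-7],[0,0,0,0,0,-14],[0,0,0,0,0,-21],[0,0,0,0,0,-28],[0,0,0,0,0,-35],[0,0,0,0,0,-42],[0,0,0,0,0,-49],[0,0,0,0,0,-55]]]}}

```text
clock: 8.37
tool_pos: [0.4795, 0.0203, 0.2093]
orientation: [179.9, -0.0, -95.9]
force: [0.4, 0.5, -0.5]
opening: 0.0878
gripper_force: 0.0
```

{"op": "send_rows", "data": {"plan": [[[0,0,0,0,0,-6],[0,0,0,0,0,-11.6],[0,0,0,0,0,-11.6]]]}}

```text
clock: 8.62
tool_pos: [0.4795, 0.0203, 0.2093]
orientation: [179.9, -0.0, -84.4]
force: [0.0, -0.4, -0.5]
opening: 0.0878
gripper_force: 0.0
```

Run:
```python
from h import *
from plant import ctrl
S={n:ctrl.snapshot(n) for n in("wrist","scene","top")}; o=ctrl.get_obs(); print({k:np.round(o[k],4).tolist() for k in("clock","joint_pos","tool_pos","orientation","force","opening")})
pickle.dump(S,open("r2.pkl","wb"))
a=S["wrist"]["img"]; p=proj(S["scene"],(.48,.02,.04)).astype(int); print(p,proj(S["wrist"],(.48,.02,.07)))
b=cv2.resize(S["scene"]["img"][p[1]-45:p[1]+45,p[0]-33:p[0]+33],(282,384),interpolation=cv2.INTER_CUBIC)
cv2.imwrite("pics/r2.png",np.hstack([a,b])[:,:,::-1])
```

```text
{'clock': 8.7667, 'joint_pos': [25.958, 2.7314, -24.5212, -0.0295, -62.8534, -20.8035], 'tool_pos': [0.4795, 0.0203, 0.2093], 'orientation': [179.8916, -0.0131, -84.8589], 'force': [0.3383, -0.2388, -0.0813], 'opening': 0.0873}
[245 209] [258.73613461 182.66562367]
```

View pics/r2.png

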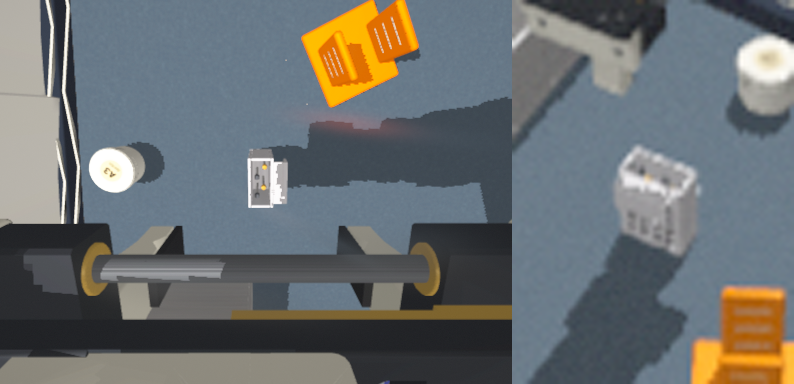

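The basket stands upright on the bench: wrist (267,180), lip to the right (toward the robot), scene crop (655,200). I measure its top at z=70 mm.

Run:
```python
from h import *
s=pickle.load(open("r2.pkl","rb"))["wrist"]
hsv=cv2.cvtColor(s["img"],cv2.COLOR_RGB2HSV)
g=cv2.inRange(hsv,(0,0,150),(180,70,255)); g[:140]=0; g[218:]=0; g[:,:235]=0; g[:,300:]=0
cs=cv2.findContours(g,cv2.RETR_EXTERNAL,cv2.CHAIN_APPROX_NONE)[0]
c=np.vstack([c for c in cs if cv2.contourArea(c)>4])
W=np.array([onplane(s,p,.07)[:2] for p in c[:,0]]).astype(np.float32)
r=cv2.minAreaRect(W*1000); print("world rect mm",r, cv2.boxPoints(r).round(1).tolist())
print(cv2.boundingRect(c))
t=pickle.load(open("tank.pkl","rb")) if 0 else None
im=cv2.resize(s["img"][145:215,230:300],(560,560),interpolation=cv2.INTER_CUBIC)
cv2.imwrite("pics/r2c.png",im[:,:,::-1])
```

```text
world rect mm ((471.52093505859375, 19.576370239257812), (40.87078094482422, 51.17039489746094), 5.591677188873291) [[448.70001220703125, 43.0], [453.70001220703125, -7.900000095367432], [494.3999938964844, -3.9000000953674316], [489.3999938964844, 47.0]]
(247, 158, 41, 50)
```

View pics/r2c.png

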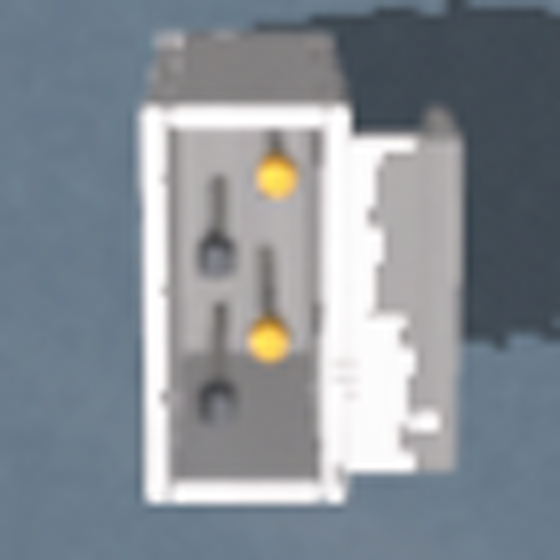

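Top rectangle 40.9 x 51.2 mm, centre (0.4715,0.0196), yaw about 5.5°, which agrees with the release pose. I grasp across the front face and lip.

Run:
```python
from h import *
from plant import ctrl
o=ctrl.get_obs(); print(o["orientation"],o["tool_pos"])
chain(o,[([.4718,.0196,.038],-84.6)])
```

```text
[ 1.79891626e+02 -1.30969481e-02 -8.48589457e+01] [0.47954427 0.02032662 0.20929929]
[-0.0, 0.75, 17.13, 0.11, -0.01, -0.26]
```

{"op": "send_rows", "data": {"plan": [[[0,0.4,1,0,0,0],[0,0.75,4,0.1,0,-0.2],[0,0.75,7,0.1,0,-0.2],[0,0.75,10,0.1,0,-0.2],[0,0.75,13,0.1,0,-0.2],[0,0.75,15.3,0.1,0,-0.2],[0,0.75,16.6,0.1,0,-0.2],[0,0.75,17.1,0.1,0,-0.2]]]}}

```text
clock: 9.43
tool_pos: [0.4697, 0.0187, 0.0357]
orientation: [179.7, -0.1, -84.6]
force: [-0.5, -0.9, 0.5]
opening: 0.0877
gripper_force: 0.0
```

{"op": "send_rows", "data": {"plan": [[[0,0,0,0,0,0],[0,0,0,0,0,0],[0,0,0,0,0,0],[0,0,0,0,0,0],[0,0,0,0,0,0],[0,0,0,0,0,0],[0,0,0,0,0,0],[0,0,0,0,0,0]]], "fingers": 0}}

```text
clock: 10.1
tool_pos: [0.472, 0.0196, 0.0387]
orientation: [-180.0, -0.0, -84.5]
force: [0.5, -0.6, 0.7]
opening: 0.04
gripper_force: 8.6
```

{"op": "send_rows", "data": {"plan": [[[0,0,0,0,0,0],[0,0,-0.5,0,0,0],[0,0,-2,0,0,0],[0,0,-4.5,0,0,0],[0,0,-7.5,0,0,0],[0,0,-10.5,0,0,0],[0,0,-13.5,0,0,0],[0,0,-15,0,0,0]]]}}

```text
clock: 10.77
tool_pos: [0.473, 0.0198, 0.1923]
orientation: [-179.8, 0.0, -84.4]
force: [0.1, 0.1, -1.0]
opening: 0.0398
gripper_force: 30.0
```

Run:
```python
from h import *
from plant import ctrl
o=ctrl.get_obs(); print({k:np.round(o[k],4).tolist() for k in("clock","tool_pos","orientation","force","opening","gripper_force")})
chain(o,[([.4865,.2043,.1885],-84.7)])
```

```text
{'clock': 10.7667, 'tool_pos': [0.473, 0.0198, 0.1923], 'orientation': [-179.7532, 0.0294, -84.441], 'force': [0.1113, 0.123, -1.0329], 'opening': 0.0398, 'gripper_force': 29.9931}
[-18.23, -3.13, 0.41, -0.25, 0.03, 0.26]
```

{"op": "send_rows", "data": {"plan": [[[-0.9,-0.2,0,0,0,0],[-3,-0.5,0,0,0,0],[-6,-1,0,0,0,0],[-9,-1.5,0,0,0,0],[-12,-2.1,0,0,0,0],[-15,-2.6,0,0,0,0],[-17.3,-3,0,0,0,0],[-18.2,-3.1,0,0,0,0]]]}}

```text
clock: 11.43
tool_pos: [0.485, 0.2065, 0.1873]
orientation: [179.9, -0.0, -84.4]
force: [0.5, 0.5, -0.8]
opening: 0.04
gripper_force: 30.0
```

{"op": "send_rows", "data": {"plan": [[[0,0,0,0,0,0],[0,0,0,0,0,0],[0,0,0,0,0,0],[0,0,0,0,0,0]]]}}

```text
clock: 11.77
tool_pos: [0.4849, 0.2027, 0.1882]
orientation: [180.0, -0.0, -84.5]
force: [0.7, 0.0, -0.7]
opening: 0.0396
gripper_force: 30.0
```

Run:
```python
from h import *
from plant import ctrl
S={n:ctrl.snapshot(n) for n in("wrist","scene","top")}; o=ctrl.get_obs(); print({k:np.round(o[k],4).tolist() for k in("clock","tool_pos","orientation","force","opening","gripper_force")})
pickle.dump(S,open("r3.pkl","wb"))
a=S["wrist"]["img"]
b=cv2.resize(S["scene"]["img"][125:215,175:241],(282,384),interpolation=cv2.INTER_CUBIC)
cv2.imwrite("pics/r3.png",np.hstack([a,b])[:,:,::-1])
print([proj(S["wrist"],p).round(1).tolist() for p in((.469,.2433,.095),(.477,.163,.095),(.591,.173,.095))])
```

```text
{'clock': 11.9167, 'tool_pos': [0.4852, 0.203, 0.1885], 'orientation': [-179.9894, -0.0048, -84.5232], 'force': [0.2385, -0.8213, -1.7518], 'opening': 0.0395, 'gripper_force': 29.9932}
[[272.5, 240.0], [273.3, 150.9], [135.8, 149.7]]
```

View pics/r3.png

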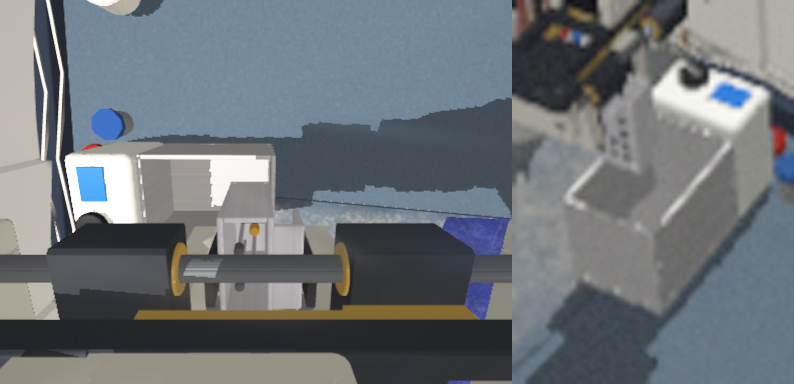

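The wrist view shows the tank rim's near corner at (273,150), matching the predicted (273.3,150.9). The free end wall runs down column 274 and the basket is held above it. I check the end-wall edges by their intensity profile.

Run:
```python
from h import *
s=pickle.load(open("r3.pkl","rb"))["wrist"]; g=cv2.cvtColor(s["img"],cv2.COLOR_RGB2GRAY)
for r in(146,148,150,152,154,158,164,170,176): print(r,g[r,264:280].tolist())
print(g[140:162,240].tolist(),g[140:162,200].tolist())
for c in(269,270,274,275): print(c,onplane(s,(c,165),.095).round(4))
print(onplane(s,(274,146.5),.095),onplane(s,(274,152),.095), s["pose"][:3,3])
```

```text
146 [114, 114, 114, 114, 129, 132, 114, 108, 95, 86, 78, 75, 76, 77, 78, 76]
148 [115, 115, 114, 114, 112, 112, 115, 115, 108, 88, 77, 76, 75, 76, 77, 77]
150 [115, 114, 116, 116, 116, 117, 117, 116, 116, 114, 97, 76, 74, 76, 74, 76]
152 [115, 115, 115, 115, 114, 114, 114, 117, 117, 111, 98, 84, 76, 77, 76, 78]
154 [117, 117, 116, 117, 117, 115, 114, 118, 119, 120, 110, 90, 77, 77, 77, 76]
158 [161, 160, 161, 161, 161, 161, 146, 135, 155, 159, 162, 135, 76, 77, 77, 77]
164 [245, 245, 245, 239, 205, 143, 113, 134, 156, 160, 162, 135, 76, 76, 78, 78]
170 [245, 245, 245, 231, 179, 142, 115, 139, 159, 161, 162, 133, 76, 75, 75, 76]
176 [244, 244, 244, 235, 196, 143, 114, 136, 156, 159, 152, 115, 77, 77, 77, 77]
[77, 76, 79, 96, 114, 113, 113, 114, 113, 112, 114, 115, 114, 114, 131, 207, 249, 249, 246, 243, 247, 248] [75, 76, 79, 98, 117, 113, 113, 113, 112, 113, 115, 114, 114, 115, 146, 231, 253, 252, 243, 203, 156, 155]
269 [0.4793 0.1752 0.095 ]
270 [0.4785 0.1751 0.095 ]
274 [0.4751 0.1748 0.095 ]
275 [0.4742 0.1747 0.095 ]
[0.47677288 0.15935222 0.095     ] [0.47627835 0.16389325 0.095     ] [0.49120147 0.13076256 0.34631567]
```

The rim centre comes to about (0.474,0.2045) from three views that agree within 2.5 mm. I make a small correction and lower until the lip is just above the rim.

{"op": "send_rows", "data": {"plan": [[[-0.15,-0.05,0,0,0,0.1],[-0.26,-0.05,0.6,0,0,0.2],[-0.26,-0.05,2,0,0,0.2],[-0.26,-0.05,3.5,0,0,0.2],[-0.26,-0.05,5,0,0,0.2],[-0.26,-0.05,6.5,0,0,0.2],[-0.26,-0.05,8,0,0,0.2],[-0.26,-0.05,9,0,0,0.2]]]}}

```text
clock: 12.58
tool_pos: [0.4848, 0.2059, 0.0966]
orientation: [179.9, -0.1, -84.7]
force: [0.1, 0.1, -1.7]
opening: 0.0397
gripper_force: 30.0
```

Run:
```python
from h import *
from plant import ctrl
S={n:ctrl.snapshot(n) for n in("wrist","scene","top")}; o=ctrl.get_obs(); print({k:np.round(o[k],4).tolist() for k in("clock","tool_pos","orientation","force","opening","gripper_force")})
pickle.dump(S,open("r4.pkl","wb"))
a=S["wrist"]["img"]
b=cv2.resize(S["scene"]["img"][135:205,180:231],(282,384),interpolation=cv2.INTER_CUBIC)
cv2.imwrite("pics/r4.png",np.hstack([a,b])[:,:,::-1])
```

```text
{'clock': 12.7333, 'tool_pos': [0.4851, 0.206, 0.0977], 'orientation': [179.926, -0.0794, -84.6658], 'force': [0.0732, 0.0403, -0.375], 'opening': 0.04, 'gripper_force': 29.9931}
```

View pics/r4.png

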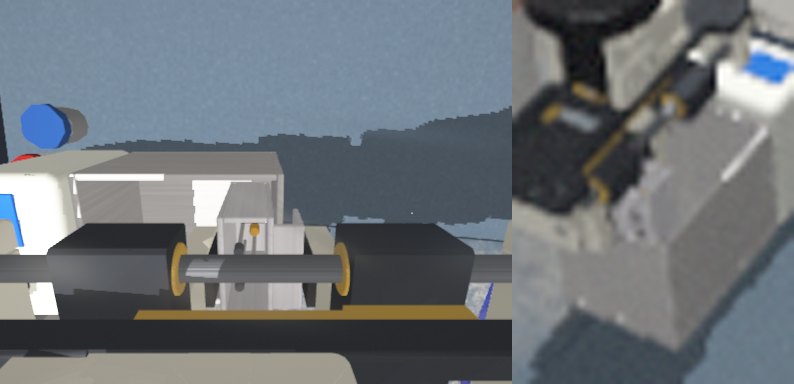

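The wrist view shows the end wall rim at columns 276-284, rows 180-222, passing between the tub edge (272) and the lip (293-303). I measure it again before the last drop.

Run:
```python
from h import *
s=pickle.load(open("r4.pkl","rb"))["wrist"]; g=cv2.cvtColor(s["img"],cv2.COLOR_RGB2GRAY)
for r in(190,200,210): print(r,g[r,270:290].tolist())
for c in(277,283.5): print([onplane(s,(c,r),.095).round(4).tolist() for r in(190,210)])
print("row of near side rim",[g[168:188,c].tolist() for c in(170,240)])
t=np.array([.4851,.206]); a=np.radians(5.4); u=np.array([np.cos(a),np.sin(a)]); 
print("slot centre by tool",t-.0115*u)
```

```text
190 [138, 130, 114, 116, 117, 118, 124, 141, 158, 163, 165, 169, 172, 145, 87, 83, 83, 82, 82, 82]
200 [138, 130, 119, 116, 117, 117, 125, 144, 159, 163, 166, 170, 172, 143, 83, 83, 82, 82, 82, 82]
210 [142, 141, 138, 132, 124, 124, 131, 148, 158, 160, 162, 163, 154, 121, 92, 90, 89, 87, 87, 86]
[[0.4776, 0.1756, 0.095], [0.4764, 0.1871, 0.095]]
[[0.4741, 0.1753, 0.095], [0.4727, 0.1868, 0.095]]
row of near side rim [[123, 123, 123, 125, 123, 127, 144, 163, 170, 168, 168, 167, 167, 165, 166, 166, 163, 161, 164, 165], [122, 122, 123, 123, 123, 126, 146, 168, 172, 170, 167, 173, 211, 227, 153, 145, 144, 146, 146, 146]]
slot centre by tool [0.47365104 0.20491775]
```

The rim and slot centres agree within 1 mm. I lower onto the rim.

{"op": "send_rows", "data": {"plan": [[[0,0,0.4,0,0,0],[0,0,1,0,0,0],[0,0,1.6,0,0,0],[0,0,2.1,0,0,0],[0,0,2.5,0,0,0],[0,0,2.7,0,0,0],[0,0,2.8,0,0,0],[0,0,2.8,0,0,0]]]}}

```text
clock: 13.4
tool_pos: [0.4854, 0.2063, 0.0701]
orientation: [180.0, -0.0, -84.7]
force: [0.6, 0.7, -0.5]
opening: 0.0397
gripper_force: 30.0
```

{"op": "send_rows", "data": {"plan": [[[0,0,0.05,0,0,0],[0,0,0.1,0,0,0],[0,0,0.15,0,0,0],[0,0,0.2,0,0,0],[0,0,0.2,0,0,0]]]}}

```text
clock: 13.82
tool_pos: [0.4854, 0.2064, 0.0683]
orientation: [-180.0, -0.0, -84.7]
force: [-0.4, 0.2, -0.0]
opening: 0.0398
gripper_force: 30.0
```

{"op": "send_rows", "data": {"plan": [[[0,0,0.04,0,0,0],[0,0,0.08,0,0,0],[0,0,0.12,0,0,0],[0,0,0.16,0,0,0],[0,0,0.16,0,0,0]]]}}

```text
clock: 14.23
tool_pos: [0.4854, 0.2063, 0.0667]
orientation: [180.0, -0.0, -84.7]
force: [0.6, -0.5, -0.7]
opening: 0.0398
gripper_force: 30.0
```

{"op": "send_rows", "data": {"plan": [[[0,0,0.04,0,0,0],[0,0,0.08,0,0,0],[0,0,0.12,0,0,0],[0,0,0.12,0,0,0]]]}}

```text
clock: 14.57
tool_pos: [0.4855, 0.2064, 0.0666]
orientation: [-180.0, -0.0, -84.6]
force: [-5.1, -1.2, 12.5]
opening: 0.0395
gripper_force: 30.0
```

Contact is 12.5 N at exactly the expected height (TCP 66.6 mm, underside at 28 mm). I release and retreat straight up.

{"op": "send_rows", "data": {"plan": [[[0,0,-0.05,0,0,0],[0,0,-0.05,0,0,0],[0,0,-0.05,0,0,0],[0,0,-0.05,0,0,0],[0,0,-0.05,0,0,0],[0,0,-0.05,0,0,0],[0,0,-0.05,0,0,0],[0,0,-0.05,0,0,0]]], "fingers": 1}}

```text
clock: 15.23
tool_pos: [0.4855, 0.2064, 0.066]
orientation: [180.0, -0.0, -84.7]
force: [-0.0, 0.4, 0.4]
opening: 0.0853
gripper_force: 0.0
```

{"op": "send_rows", "data": {"plan": [[[0,0,-0.6,0,0,0],[0,0,-2,0,0,0],[0,0,-4,0,0,0],[0,0,-6.5,0,0,0],[0,0,-9,0,0,0],[0,0,-11.5,0,0,0],[0,0,-13.5,0,0,0],[0,0,-14.5,0,0,0]]]}}

```text
clock: 15.9
tool_pos: [0.4864, 0.207, 0.2145]
orientation: [-179.8, 0.1, -84.6]
force: [0.8, -0.2, 1.0]
opening: 0.0878
gripper_force: 0.0
```

Run:
```python
from h import *
from plant import ctrl
S={n:ctrl.snapshot(n) for n in("wrist","scene","top")}; o=ctrl.get_obs(); print({k:np.round(o[k],4).tolist() for k in("clock","tool_pos","orientation","force","opening","gripper_force")})
a=S["wrist"]["img"]
b=cv2.resize(S["scene"]["img"][135:205,180:231],(282,384),interpolation=cv2.INTER_CUBIC)
cv2.imwrite("pics/r5.png",np.hstack([a,b])[:,:,::-1])
```

```text
{'clock': 16.05, 'tool_pos': [0.4855, 0.2065, 0.2115], 'orientation': [-179.9444, 0.0498, -84.675], 'force': [-0.4862, 0.0121, -1.2129], 'opening': 0.088, 'gripper_force': 0.0}
```

View pics/r5.png

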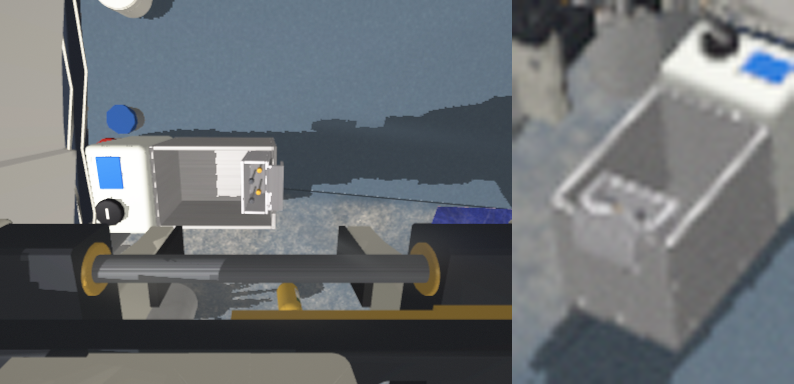

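The basket hangs on the free end rim: wrist (258,185) with the lip outside at (278,188), tub inside the tank and level with the rim. The gripper is clear of everything, so I hand in.

```bash
python3 -c "
from plant import ctrl
print(ctrl.close_job())"
```

```text
the job is handed in; nothing more can be done
None
```

The basket was lifted from the large blue rack, stood on the bench and released, then hung lip-out on the tank's free end rim; the job was handed in at about 16 s with the gripper clear, and the bystanders were never approached.

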